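# Line up specimen mounts and hold the enabling paddle

## Robot

A 6-joint arm with a two-finger parallel gripper is mounted at the origin on the work surface. World frame = base frame: x ahead of the robot, y to its left, z up, the work surface at z = 0. Lengths are in m, angles in rad, forces in N, time in s.
With the tool pointing down it reaches from about 0.375 to 0.825 m from the base axis. Payload 5.5 kg.
Tool frame: the origin (TCP) lies where the fingers leave the gripper's body, on its centre line; the fingertips stand 73 mm ahead of it and the grasp point (between the pads) lies 54 mm ahead of it; z points along the fingers, y is the direction in which the jaws open and shut (so a half turn about z gives the same grasp; the last joint's range is limited). The gripper opens to 85 mm and grips with 20 to 120 N. Pads are 22 mm wide; open, the fingers measure 114 mm over their backs; the gripper's body (76 mm by 85 mm) begins 54 mm behind the grasp point. The pads swing forward as they close: fully open they stand 13 mm farther back than shut.
Start: joints at [-1.27, 0.314, -0.047, 1.21, 0, 1.571], TCP at [0.178, -0.573, 0.304] pointing down, gripper open.
Joint ranges: [-2.67, 2.67], [-0.69, 1.73], [-1.03, 1.25], [-2.08, 2.16], [-1.42, 1.45], [-3.14, 3.14]. Speed limits (rad/s): [2.39, 2.39, 3.01, 3.14, 3.14, 3.14].

## Interface

Orientations are given as a 3x3 rotation matrix whose columns are the frame's x, y, z axes.
In Python, from rig import telemetry, viewer, order gives the robot as it stands.
- The arm moves only by the tool carry_out, never from a script. Its argument "commands" is a list of rows, each a list of 3 entries, a list of its own where there are three numbers: the shift along the tool's x, y, z in m, then the turn, a rotation vector about the tool's x, y, z in rad, then the finger opening in m, from 0 to 0.0854. In form: [[[x, y, z], [wx, wy, wz], gripper], ...]. A call has 1 to 10 rows; each row is the pose to reach, as a shift and turn from the pose commanded when the call began, along the tool's axes at that moment; what a row does not reach only later rows make up. A row lasts 1/8 s, in which the tool goes at most 62.5 mm and 10.7 degrees, less where a joint would pass 70% of its speed; a pose out of reach is approached as far as the arm can. A call with a gripper value outside its range is refused whole. The fingers move at their own pace and stop on an object; "squeeze" is the grip in N (left out, the last holds). Time passes only in rows, so rows that repeat a pose let the fingers close. It gives the time, the measured TCP pose, the force and the opening at its end, in the units of the state.
- telemetry.get_obs(): the state, without advancing time (a new reading comes with each control period).
- viewer.read_camera(name): name is "scene" or "top" or "wrist"; returns a dict with "image" (480x640x3 uint8, red, green, blue), "intrinsics" (3x3 intrinsics, pixels), "rvec" (rotation vector, rad) and "tvec" (3), from world to camera coordinates, as OpenCV has them; the wrist camera has in their place "hand_eye" (4x4, takes a point from camera to tool coordinates, whose origin is the TCP and whose axes are the flange's). Camera axes: x right, y down, z forward; pixel columns grow to the right and rows downward; lengths in m; the calibration is good to about 2 mm. A picture is of the moment at which its call begins: read the wrist's pose just before it. There is no depth.
- order.close_job(): hands the job in, once; it reports no verdict.
The state is a dict: "clock": time; "qpos": joint angles; "qd": joint speeds; "joint_efforts": joint torques, N m; "eef_pos": TCP position; "eef_rot": TCP orientation; "wrist_force": force on the tool from outside, world axes, zero at the start; "torque": the same for the moment, N m; "gripper_width": finger opening in m.
Only numpy, scipy, OpenCV 4.12 (cv2) and the standard library are available. Lean on these libraries where they do the work, as an engineer would, in place of code of your own. Each camera call takes 0.05 s, during which the arm holds its last target.

## Task

Bring the three resin specimen mounts on the black carrier plate up against the metal stop rail, one on each of the three white-outlined places, squared to the rail and face up, and let go of them. Then press the yellow dead-man paddle of the grey console down until it is level, flush with the green-striped top edges on either side of it, and keep it there for three seconds and on: the job finishes with you still holding it level. Never press the paddle far past level towards its bottom stop (that trips the emergency stop), and leave the vial, the objective lens and the dish where they stand.

Things in the scene. Friction and masses are not known exactly. Their poses are not given: they have to be found in the camera images.
- carrier: fixed black plate 160 (x) x 280 (y) x 15 mm, left or right of the robot, turned up to 0.2 rad; origin at its underside's centre on the table, z up. Aluminium stop rail along y near its far (+x) side: near face at x = +50 mm, 14 mm thick, top 25 mm above the table (10 above the plate). Along it three places outlined in white (about 36 mm squares), 80 mm apart
- place0 (a point): centre of the first place, on the plate's top (15 mm above the table), at x = +34, y = -80 mm of the carrier: where the underside centre of a mount that touches the rail belongs; axes as the carrier's
- place1 (a point): the middle place, at x = +34, y = 0 mm of the carrier, otherwise as place0
- place2 (a point): the third place, at x = +34, y = +80 mm of the carrier, otherwise as place0
- mount_a: one of three equal specimen mounts, a loose square block of green resin 32 x 32 x 24 mm high, 30 to 65 g, with a round brass-coloured mineral spot on top; origin at the centre of its underside, z up, x and y square to its sides. The three are interchangeable.
- mount_b: one of three equal specimen mounts, a loose square block of white resin 32 x 32 x 24 mm high, 30 to 65 g, with a round reddish mineral spot on top; origin at the centre of its underside, z up, x and y square to its sides. The three are interchangeable.
- mount_c: one of three equal specimen mounts, a loose square block of blue resin 32 x 32 x 24 mm high, 30 to 65 g, with a round grey mineral spot on top; origin at the centre of its underside, z up, x and y square to its sides. The three are interchangeable.
- console: fixed grey box 160 (x) x 92 (y) x 40 mm; origin at its underside's centre, z up. Two black side cheeks (7 mm thick, outer faces 92 mm apart, x -55 to +75 mm) stand to 74 mm, green on top. Between them the yellow paddle, a plate 130 x 68 x 8 mm hinged along y at x = +60, z = 66 mm, free end towards -x; when level its top is 74 mm up, flush with the cheeks
- paddle_pad (a point): centre of the black rubber pad (36 x 56 mm) on the paddle's top near its free end, 95 mm from the hinge line: the point to press, from above. Moves with the paddle: about 14 mm higher than level at rest; at level it lies at x = -35 mm, y = 0, z = 74 mm of the console. z is the normal of the plate
- paddle (a joint): angle of the spring-loaded paddle, rad, growing as it is pressed: 0 at rest (free end raised 0.15 rad, pad about 14 mm above level), 0.15 level (to be held), 0.30 bottom stop. Springs back when let go; pressed at the pad it takes about 2 N to start, 6 N at level and 10 N at the bottom
- vial: bystander: amber glass vial with black cap, 28 mm across, 60 mm tall, loose beyond the console; origin at the centre of its underside
- objective: bystander: black objective lens with a brass ring, 34 mm across, 51 mm tall, standing loose beyond the carrier; origin at the centre of its underside
- dish: bystander: small white dish, 56 mm across, 18 mm high, loose on the table on the near side of the console; origin at the centre of its underside
Not all that is in view belongs to the job. Several things have the shape of the mount_a; the one meant has the colours described above.

How it is judged:
On the way, in this order (a step that is already met when the one before it is completed fails the run):
1. the three mounts stand in a row against the rail, one on each place, released (((x of mount_a in the frame of carrier between 0.03 and 0.038 m and y of mount_a in the frame of carrier between -0.085 and -0.075 m and z of mount_a in the frame of carrier between 0.012 and 0.018 m and angle between mount_a's own z axis and vertical below 0.08 rad and (angle between the x axis of mount_a and the x axis of carrier, either way round below 0.1 rad or angle between the x axis of mount_a and the y axis of carrier, either way round below 0.1 rad)) or (x of mount_b in the frame of carrier between 0.03 and 0.038 m and y of mount_b in the frame of carrier between -0.085 and -0.075 m and z of mount_b in the frame of carrier between 0.012 and 0.018 m and angle between mount_b's own z axis and vertical below 0.08 rad and (angle between the x axis of mount_b and the x axis of carrier, either way round below 0.1 rad or angle between the x axis of mount_b and the y axis of carrier, either way round below 0.1 rad)) or (x of mount_c in the frame of carrier between 0.03 and 0.038 m and y of mount_c in the frame of carrier between -0.085 and -0.075 m and z of mount_c in the frame of carrier between 0.012 and 0.018 m and angle between mount_c's own z axis and vertical below 0.08 rad and (angle between the x axis of mount_c and the x axis of carrier, either way round below 0.1 rad or angle between the x axis of mount_c and the y axis of carrier, either way round below 0.1 rad))) and ((x of mount_a in the frame of carrier between 0.03 and 0.038 m and y of mount_a in the frame of carrier between -0.005 and 0.005 m and z of mount_a in the frame of carrier between 0.012 and 0.018 m and angle between mount_a's own z axis and vertical below 0.08 rad and (angle between the x axis of mount_a and the x axis of carrier, either way round below 0.1 rad or angle between the x axis of mount_a and the y axis of carrier, either way round below 0.1 rad)) or (x of mount_b in the frame of carrier between 0.03 and 0.038 m and y of mount_b in the frame of carrier between -0.005 and 0.005 m and z of mount_b in the frame of carrier between 0.012 and 0.018 m and angle between mount_b's own z axis and vertical below 0.08 rad and (angle between the x axis of mount_b and the x axis of carrier, either way round below 0.1 rad or angle between the x axis of mount_b and the y axis of carrier, either way round below 0.1 rad)) or (x of mount_c in the frame of carrier between 0.03 and 0.038 m and y of mount_c in the frame of carrier between -0.005 and 0.005 m and z of mount_c in the frame of carrier between 0.012 and 0.018 m and angle between mount_c's own z axis and vertical below 0.08 rad and (angle between the x axis of mount_c and the x axis of carrier, either way round below 0.1 rad or angle between the x axis of mount_c and the y axis of carrier, either way round below 0.1 rad))) and ((x of mount_a in the frame of carrier between 0.03 and 0.038 m and y of mount_a in the frame of carrier between 0.075 and 0.085 m and z of mount_a in the frame of carrier between 0.012 and 0.018 m and angle between mount_a's own z axis and vertical below 0.08 rad and (angle between the x axis of mount_a and the x axis of carrier, either way round below 0.1 rad or angle between the x axis of mount_a and the y axis of carrier, either way round below 0.1 rad)) or (x of mount_b in the frame of carrier between 0.03 and 0.038 m and y of mount_b in the frame of carrier between 0.075 and 0.085 m and z of mount_b in the frame of carrier between 0.012 and 0.018 m and angle between mount_b's own z axis and vertical below 0.08 rad and (angle between the x axis of mount_b and the x axis of carrier, either way round below 0.1 rad or angle between the x axis of mount_b and the y axis of carrier, either way round below 0.1 rad)) or (x of mount_c in the frame of carrier between 0.03 and 0.038 m and y of mount_c in the frame of carrier between 0.075 and 0.085 m and z of mount_c in the frame of carrier between 0.012 and 0.018 m and angle between mount_c's own z axis and vertical below 0.08 rad and (angle between the x axis of mount_c and the x axis of carrier, either way round below 0.1 rad or angle between the x axis of mount_c and the y axis of carrier, either way round below 0.1 rad))) and linear speed of each of mount_a, mount_b, mount_c below 0.02 m/s and contact force between the fingers and mount_a below 0.2 N and contact force between the fingers and mount_b below 0.2 N and contact force between the fingers and mount_c below 0.2 N), for 0.2 s.
2. the paddle is held level by the robot for 2.5 s, the row still in order (((x of mount_a in the frame of carrier between 0.03 and 0.038 m and y of mount_a in the frame of carrier between -0.085 and -0.075 m and z of mount_a in the frame of carrier between 0.012 and 0.018 m and angle between mount_a's own z axis and vertical below 0.08 rad and (angle between the x axis of mount_a and the x axis of carrier, either way round below 0.1 rad or angle between the x axis of mount_a and the y axis of carrier, either way round below 0.1 rad)) or (x of mount_b in the frame of carrier between 0.03 and 0.038 m and y of mount_b in the frame of carrier between -0.085 and -0.075 m and z of mount_b in the frame of carrier between 0.012 and 0.018 m and angle between mount_b's own z axis and vertical below 0.08 rad and (angle between the x axis of mount_b and the x axis of carrier, either way round below 0.1 rad or angle between the x axis of mount_b and the y axis of carrier, either way round below 0.1 rad)) or (x of mount_c in the frame of carrier between 0.03 and 0.038 m and y of mount_c in the frame of carrier between -0.085 and -0.075 m and z of mount_c in the frame of carrier between 0.012 and 0.018 m and angle between mount_c's own z axis and vertical below 0.08 rad and (angle between the x axis of mount_c and the x axis of carrier, either way round below 0.1 rad or angle between the x axis of mount_c and the y axis of carrier, either way round below 0.1 rad))) and ((x of mount_a in the frame of carrier between 0.03 and 0.038 m and y of mount_a in the frame of carrier between -0.005 and 0.005 m and z of mount_a in the frame of carrier between 0.012 and 0.018 m and angle between mount_a's own z axis and vertical below 0.08 rad and (angle between the x axis of mount_a and the x axis of carrier, either way round below 0.1 rad or angle between the x axis of mount_a and the y axis of carrier, either way round below 0.1 rad)) or (x of mount_b in the frame of carrier between 0.03 and 0.038 m and y of mount_b in the frame of carrier between -0.005 and 0.005 m and z of mount_b in the frame of carrier between 0.012 and 0.018 m and angle between mount_b's own z axis and vertical below 0.08 rad and (angle between the x axis of mount_b and the x axis of carrier, either way round below 0.1 rad or angle between the x axis of mount_b and the y axis of carrier, either way round below 0.1 rad)) or (x of mount_c in the frame of carrier between 0.03 and 0.038 m and y of mount_c in the frame of carrier between -0.005 and 0.005 m and z of mount_c in the frame of carrier between 0.012 and 0.018 m and angle between mount_c's own z axis and vertical below 0.08 rad and (angle between the x axis of mount_c and the x axis of carrier, either way round below 0.1 rad or angle between the x axis of mount_c and the y axis of carrier, either way round below 0.1 rad))) and ((x of mount_a in the frame of carrier between 0.03 and 0.038 m and y of mount_a in the frame of carrier between 0.075 and 0.085 m and z of mount_a in the frame of carrier between 0.012 and 0.018 m and angle between mount_a's own z axis and vertical below 0.08 rad and (angle between the x axis of mount_a and the x axis of carrier, either way round below 0.1 rad or angle between the x axis of mount_a and the y axis of carrier, either way round below 0.1 rad)) or (x of mount_b in the frame of carrier between 0.03 and 0.038 m and y of mount_b in the frame of carrier between 0.075 and 0.085 m and z of mount_b in the frame of carrier between 0.012 and 0.018 m and angle between mount_b's own z axis and vertical below 0.08 rad and (angle between the x axis of mount_b and the x axis of carrier, either way round below 0.1 rad or angle between the x axis of mount_b and the y axis of carrier, either way round below 0.1 rad)) or (x of mount_c in the frame of carrier between 0.03 and 0.038 m and y of mount_c in the frame of carrier between 0.075 and 0.085 m and z of mount_c in the frame of carrier between 0.012 and 0.018 m and angle between mount_c's own z axis and vertical below 0.08 rad and (angle between the x axis of mount_c and the x axis of carrier, either way round below 0.1 rad or angle between the x axis of mount_c and the y axis of carrier, either way round below 0.1 rad))) and value of joint paddle between 0.1 and 0.2 rad and contact force between any of the fingers, the arm and console above 2 N), for 2.5 s.
At the end, for the whole second after the job is handed in: one mount on each of the three places, flat on the plate and face up: within 4 mm of the place's centre across the rail and 5 mm along it, squared to the rail within 0.1 rad, at rest and not touched; the paddle still pressed by the robot (more than 2 N), steady at 0.15 rad (level) within 0.05 rad (all of step 2 and linear speed of each of mount_a, mount_b, mount_c below 0.02 m/s and contact force between the fingers and mount_a below 0.2 N and contact force between the fingers and mount_b below 0.2 N and contact force between the fingers and mount_c below 0.2 N and velocity of joint paddle between -0.05 and 0.05 rad/s); the arm keeps its last pose, push and grip.
It fails at once if the paddle is pressed through towards its bottom stop (beyond 0.26 rad) (value of joint paddle above 0.26 rad).
It fails at once if the vial is shifted by more than 20 mm or tipped (distance of vial from where it was at the start of the episode above 0.02 m or angle between vial's own z axis and vertical above 0.35 rad).
It fails at once if the objective lens is shifted by more than 20 mm or tipped (distance of objective from where it was at the start of the episode above 0.02 m or angle between objective's own z axis and vertical above 0.35 rad).
It fails at once if the dish is shifted by more than 20 mm or tipped (distance of dish from where it was at the start of the episode above 0.02 m or angle between dish's own z axis and vertical above 0.35 rad).
It also fails if it takes over 64 s, if anything falls off the work surface, if the arm or the gripper's body presses on something with over 40 N, if the wrist force passes 120 N, or if a joint passes its speed limit or range.

## Working session

There is one attempt and no reset: what is moved stays moved. The work goes in short steps, Python scripts to look and compute and a tool call to move; the robot and the scene stay as the last step left them, time stands still between calls to the robot, and variables do not carry over. Pictures are saved under pics/ and viewed, and the job is handed in when it is done.

Besides the shell and the picture viewer there is one more tool, called after "Request:" as a command line: name --argument value ..., lists and objects as JSON in quotes. carry_out: Moves the arm, as the interface text tells. Its arguments: {"type":"object","properties":{"commands":{"type":"array","items":{"type":"array"}},"squeeze":{"type":"number"}},"required":["commands"]}

```bash
mkdir -p pics; ls; python3 - <<'E'
from rig import telemetry, viewer, order
import cv2
o=telemetry.get_obs()
for k,v in o.items(): print(k,v)
for n in ["scene","top"]:
    c=viewer.read_camera(n); print(n,c['intrinsics'].tolist(),c['rvec'],c['tvec'])
    cv2.imwrite(f'pics/{n}0.png',c['image'][:,:,::-1])
E
```

```text
pics
clock 0.0
qpos [-1.26999991e+00  3.14229544e-01 -4.80845319e-02  1.21021474e+00
  1.90393511e-06  1.57082880e+00]
qd [ 9.96377765e-04 -9.69082331e-04 -3.12528589e-05 -2.85923051e-04
  2.96248287e-04 -8.53664099e-04]
joint_efforts [ 1.56140930e-03 -5.39586532e+01  3.39752269e+01  1.93671224e-02
  3.81741829e-04  5.45525822e-06]
eef_pos [ 0.17763163 -0.57261738  0.30302997]
eef_rot [[ 9.55110450e-01  2.96249502e-01 -5.11483538e-04]
 [ 2.96249944e-01 -9.55109015e-01  1.65526090e-03]
 [ 1.84767843e-06 -1.73248395e-03 -9.99998499e-01]]
wrist_force [-0.43418114 -0.04619588 -0.07072786]
torque [0.02355062 0.00767116 0.11814639]
gripper_width 0.08513371071246942
scene [[449.0105881955622, 0.0, 320.9428119028157], [0.0, 449.0105881955622, 245.30567531997116], [0.0, 0.0, 1.0]] [ 2.16043959  0.74715374 -0.32098284] [-0.45646336 -0.18092088  1.13584553]
top [[543.0258693747016, 0.0, 318.1381784694657], [0.0, 543.0258693747016, 244.63321621210042], [0.0, 0.0, 1.0]] [ 2.13067453 -2.16324134  0.19699195] [-0.01579105  0.57575881  0.82181143]
```

View pics/scene0.png

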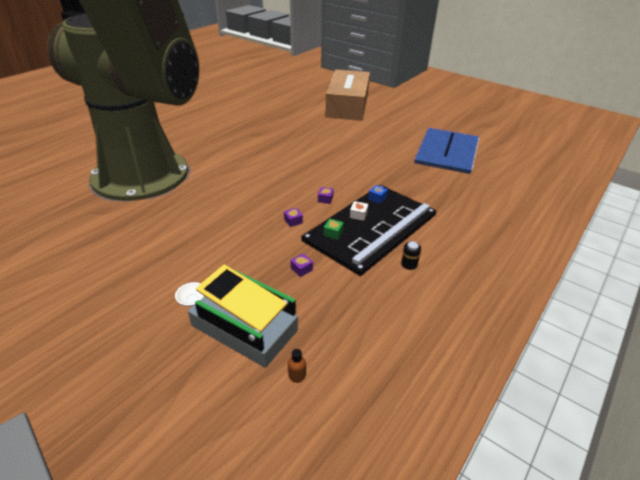

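View pics/top0.png

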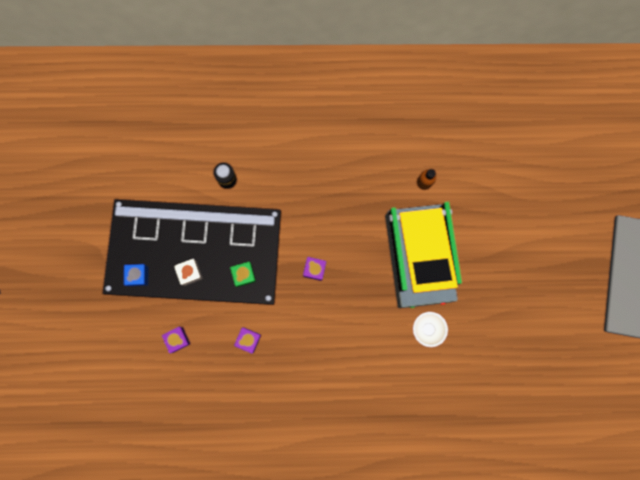

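The top view (up is +x, left is +y) shows the carrier at about (193,252). On it stand blue (135,274), white (187,272) and green (242,273) blocks. The purple blocks at (315,268), (176,340) and (248,340) lie off the plate. The console is at (427,255), the vial at (428,178), the objective at (225,175) and the dish at (430,329). I'll enlarge these areas.

```bash
python3 - <<'E'
import cv2
im=cv2.imread('pics/top0.png')
cv2.imwrite('pics/c1.png',cv2.resize(im[190:315,95:295],None,fx=4,fy=4,interpolation=cv2.INTER_CUBIC))
cv2.imwrite('pics/c2.png',cv2.resize(im[160:360,370:480],None,fx=3,fy=3,interpolation=cv2.INTER_CUBIC))
E
```

```text
(no output)
```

View pics/c1.png

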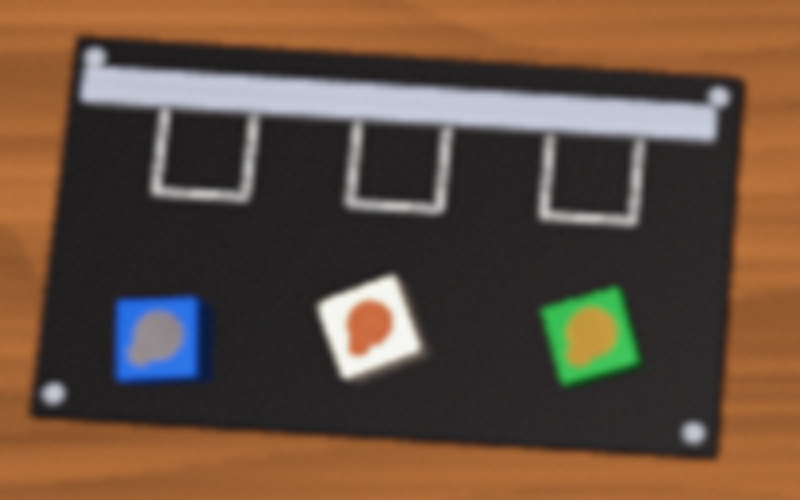

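View pics/c2.png

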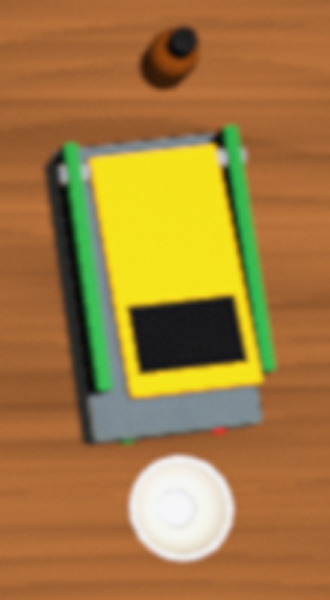

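```bash
cat > h.py <<'E'
import numpy as np,cv2
from rig import telemetry, viewer
def top():
    c=viewer.read_camera('top'); return c
def ray(c,px,z):
    u=cv2.undistortPoints(np.array(px,float).reshape(-1,1,2),c['intrinsics'],None).reshape(-1,2)
    R,_=cv2.Rodrigues(c['rvec']); t=np.array(c['tvec']).reshape(3)
    o=-R.T@t; d=np.c_[u,np.ones(len(u))]@R
    return o+d*((z-o[2])/d[:,2])[:,None]
def crop(px,off,s): return (np.array(px,float)+.5)/s-.5+np.array(off)
def fit(model,pts):
    a=np.array(model,float);b=np.array(pts)[:,:2]
    am=a.mean(0);bm=b.mean(0);A=a-am;B=b-bm
    th=np.arctan2((A[:,0]*B[:,1]-A[:,1]*B[:,0]).sum(),(A*B).sum())
    R=np.array([[np.cos(th),-np.sin(th)],[np.sin(th),np.cos(th)]])
    t=bm-R@am
    return t,th,R,np.linalg.norm(a@R.T+t-b,axis=1)
E
python3 - <<'E'
from h import *
np.set_printoptions(precision=4,suppress=True)
c=viewer.read_camera('top')
P=lambda l,z,off=(95,190),s=4: ray(c,crop(l,off,s),z)
p=P([(79,38),(743,79),(715,458),(32,415)],.015)
t,th,R,e=fit([(.08,.14),(.08,-.14),(-.08,-.14),(-.08,.14)],p)
print('carrier',t,th,e)
for y in(-.08,0,.08): print('place',t+R@[.034,y])
sq=[(.016,.016),(.016,-.016),(-.016,-.016),(-.016,.016)]
for n,l in dict(blue=[(115,299),(199,294),(201,381),(116,383)],white=[(316,304),(397,274),(424,350),(346,381)],green=[(540,308),(619,286),(640,364),(562,386)]).items():
    q=fit(sq,P(l,.039)); print(n,q[0],q[1],q[3],'car',R.T@(q[0]-t))
p=P([(70,143),(230,125),(268,372),(103,391)],.074,(370,160),3)
t,th,R,e=fit([(.075,.0425),(.075,-.0425),(-.055,-.0425),(-.055,.0425)],p)
print('console',t,th,e); print('pad',t+R@[-.035,0])
q=P([(129,308),(234,296),(246,360),(140,372)],.088,(370,160),3);print(q.mean(0),q)
print(P([(180,508)],.018,(370,160),3),P([(183,40)],.06,(370,160),3),ray(c,[(223,170)],.051))
E
```

```text
carrier [0.5731 0.1814] -0.07699042595304374 [0.0019 0.0016 0.0017 0.0018]
place [0.6008 0.099 ]
place [0.607  0.1787]
place [0.6131 0.2585]
blue [0.5328 0.2686] 0.041182172031758446 [0.0013 0.0012 0.0019 0.0007] car [-0.0469  0.0839]
white [0.5363 0.1845] 0.36513434571987957 [0.0013 0.0009 0.0007 0.0007] car [-0.0369  0.0003]
green [0.5315 0.0973] 0.26665317065861355 [0.0005 0.0003 0.0004 0.0002] car [-0.0349 -0.087 ]
console [ 0.5581 -0.1919] 0.09520810774996921 [0.0001 0.0007 0.0003 0.0007]
pad [ 0.5233 -0.1952]
[ 0.5259 -0.1958  0.088 ] [[ 0.5395 -0.1668  0.088 ]
 [ 0.5449 -0.2206  0.088 ]
 [ 0.5123 -0.2249  0.088 ]
 [ 0.507  -0.1709  0.088 ]]
[[ 0.4393 -0.2035  0.018 ]] [[ 0.6882 -0.2081  0.06  ]] [[0.6995 0.1279 0.051 ]]
```

Request:
carry_out --commands '[[[0.556,-0.595,0],[0,0,0.377],0.085],[[0.556,-0.595,0],[0,0,0.377],0.085],[[0.556,-0.595,0],[0,0,0.377],0.085],[[0.556,-0.595,0],[0,0,0.377],0.085],[[0.556,-0.595,0],[0,0,0.377],0.085],[[0.556,-0.595,0],[0,0,0.377],0.085],[[0.556,-0.595,0],[0,0,0.377],0.085],[[0.556,-0.595,0],[0,0,0.377],0.085],[[0.556,-0.595,0],[0,0,0.377],0.085],[[0.556,-0.595,0],[0,0,0.377],0.085]]'

```text
clock: 1.4
eef_pos: [0.4494, -0.022, 0.3039]
eef_rot: [[0.998, -0.056, 0.001], [-0.056, -0.998, 0.012], [0.0, -0.012, -1.0]]
wrist_force: [0.4, 0.1, 0.1]
gripper_width: 0.0849
```

Request:
carry_out --commands '[[[0.066,-0.165,0],[0,0,0.01],0.085],[[0.066,-0.165,0],[0,0,0.01],0.085],[[0.066,-0.165,0],[0,0,0.01],0.085],[[0.066,-0.165,0],[0,0,0.01],0.085],[[0.066,-0.165,0],[0,0,0.01],0.085]]'

```text
clock: 2.02
eef_pos: [0.5227, 0.022, 0.3054]
eef_rot: [[1.0, 0.013, -0.004], [0.013, -0.998, 0.061], [-0.003, -0.061, -0.998]]
wrist_force: [-1.4, 0.9, 0.8]
gripper_width: 0.0847
```

```bash
python3 - <<'E'
from h import *
o=telemetry.get_obs(); c=viewer.read_camera('wrist')
print(o['clock'],o['eef_pos'],o['eef_rot'],o['qpos']); print(c['intrinsics'],c['hand_eye'])
cv2.imwrite('pics/w1.png',c['image'][:,:,::-1])
np.savez('w1.npz',p=o['eef_pos'],R=o['eef_rot'],K=c['intrinsics'],H=c['hand_eye'])
E
```

```text
2.025 [0.52266643 0.02202736 0.3053689 ] [[ 0.99991152  0.0128209  -0.00354755]
 [ 0.01301328 -0.99805748  0.06092556]
 [-0.00275953 -0.06096634 -0.99813601]] [ 0.01201336  0.17034572 -0.22884839  1.17442286  0.06100161  3.14059045]
[[379.03049001   0.         324.08387149]
 [  0.         379.03049001 241.5441317 ]
 [  0.           0.           1.        ]] [[-4.86564725e-04 -9.50293845e-01 -3.11354092e-01  8.07096922e-02]
 [ 9.99999859e-01 -3.96337286e-04 -3.53063525e-04  5.85422390e-04]
 [ 2.12112859e-04 -3.11354220e-01  9.50293904e-01 -6.98146373e-02]
 [ 0.00000000e+00  0.00000000e+00  0.00000000e+00  1.00000000e+00]]
```

View pics/w1.png

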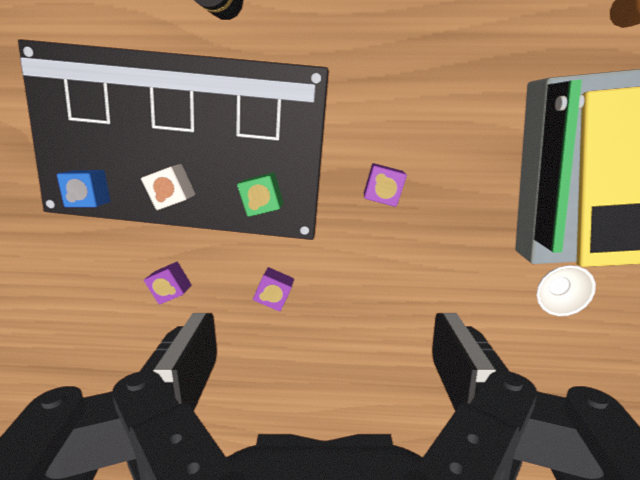

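The wrist view confirms three blocks on the plate: blue at (82,189), white at (167,187) and green at (259,195). The purple ones at (385,185), (167,284) and (273,290) are decoys. Joint 6 ran to its limit, so I'll use the grasp turned half way round, and measure from this picture in the meantime.

```bash
cat >> h.py <<'E'
from scipy.spatial.transform import Rotation as Ro
def go(x,y,z,psi,o=None):
    o=o or telemetry.get_obs()
    R=np.array(o['eef_rot']);p=np.array(o['eef_pos'])
    T=np.array([[np.cos(psi),np.sin(psi),0],[np.sin(psi),-np.cos(psi),0],[0,0,-1]])
    print('t',o['clock'],'shift',(R.T@(np.array([x,y,z])-p)).round(4),'rot',Ro.from_matrix(R.T@T).as_rotvec().round(4),'f',np.round(o['wrist_force'],1),'w',o['gripper_width'])
def wray(d,px,z):
    u=cv2.undistortPoints(np.array(px,float).reshape(-1,1,2),d['K'],None).reshape(-1,2)
    W=np.eye(4);W[:3,:3]=d['R'];W[:3,3]=d['p'];W=W@d['H']
    o=W[:3,3];v=np.c_[u,np.ones(len(u))]@W[:3,:3].T
    return o+v*((z-o[2])/v[:,2])[:,None]
E
python3 - <<'E'
from h import *
go(.53,.13,.24,1.6)
im=cv2.imread('pics/w1.png')
cv2.imwrite('pics/w1c.png',cv2.resize(im[30:245,15:335],None,fx=2.5,fy=2.5,interpolation=cv2.INTER_CUBIC))
E
```

```text
t 2.075 shift [ 0.0086 -0.1035  0.0719] rot [-0.0496 -0.0468 -1.5864] f [0.  0.5 0.2] w 0.0848924699440864
```

View pics/w1c.png

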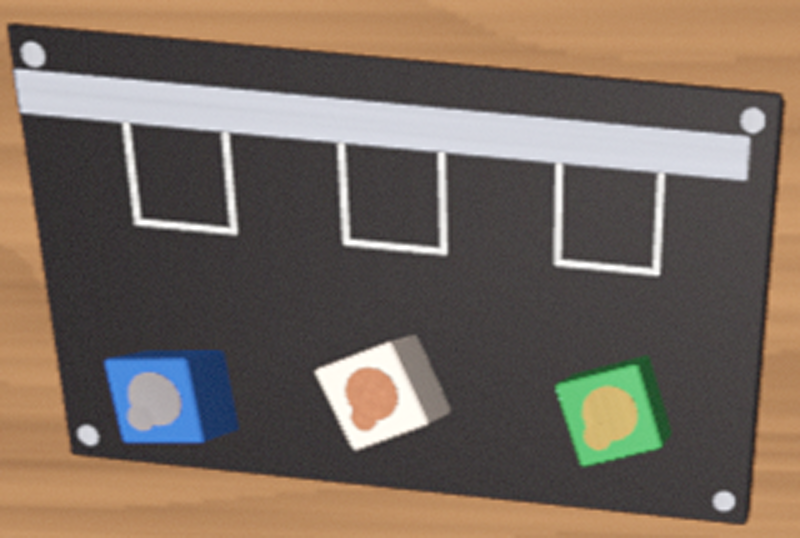

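```bash
python3 - <<'E'
from h import *
np.set_printoptions(precision=4,suppress=True)
d=dict(np.load('w1.npz'))
P=lambda l,z: wray(d,crop(l,(15,30),2.5),z)
t,th,R,e=fit([(.08,.14),(.08,-.14),(-.08,-.14),(-.08,.14)],P([(9,24),(783,95),(746,522),(71,453)],.015))
print('carrier',t,th,e)
for y in(-.08,0,.08): print('place',t+R@[.034,y])
sq=[(.016,.016),(.016,-.016),(-.016,-.016),(-.016,.016)]
for n,l in dict(blue=[(105,360),(186,357),(206,443),(123,443)],white=[(315,371),(391,341),(427,418),(354,451)],green=[(556,383),(640,363),(663,446),(581,466)]).items():
    q=fit(sq,P(l,.039)); print(n,q[0],q[1],q[3],'car',R.T@(q[0]-t))
E
```

```text
carrier [0.5758 0.1821] -0.07762734130966599 [0.0021 0.0017 0.0021 0.0011]
place [0.6035 0.0997]
place [0.6097 0.1795]
place [0.6159 0.2593]
blue [0.535  0.2691] 0.03620521926149561 [0.0006 0.0003 0.0003 0.0005] car [-0.0475  0.0835]
white [0.539  0.1857] 0.3739092528136773 [0.0007 0.0009 0.0015 0.0004] car [-0.037   0.0007]
green [0.534  0.0975] 0.25042607143877155 [0.0004 0.0004 0.0006 0.0001] car [-0.0351 -0.0876]
```

Request:
carry_out --commands '[[[0.009,-0.06,0.03],[-0.05,-0.01,-0.185],0.06],[[0.009,-0.1,0.06],[-0.05,-0.02,-0.37],0.06],[[0.009,-0.1,0.06],[-0.05,-0.03,-0.55],0.06],[[0.009,-0.1,0.06],[-0.05,-0.03,-0.73],0.06],[[0.009,-0.1,0.06],[-0.05,-0.035,-0.91],0.06],[[0.009,-0.1,0.06],[-0.05,-0.04,-1.09],0.06],[[0.009,-0.1,0.06],[-0.05,-0.04,-1.27],0.06],[[0.009,-0.1,0.06],[-0.05,-0.045,-1.45],0.06],[[0.009,-0.1,0.06],[-0.05,-0.047,-1.59],0.06]]'

```text
clock: 3.2
eef_pos: [0.5297, 0.1252, 0.2519]
eef_rot: [[-0.037, 0.999, 0.0], [0.999, 0.037, -0.001], [-0.001, 0.0, -1.0]]
wrist_force: [0.1, 0.6, -0.0]
gripper_width: 0.06
```

```bash
python3 -c "
from h import *
go(.5315,.098,.16,3.1416+.267)"
```

```text
t 3.2 shift [-0.0272  0.0007  0.0919] rot [-5.0000e-04  7.0000e-04 -1.8006e+00] f [ 0.1  0.6 -0. ] w 0.06002160254877673
```

Request:
carry_out --commands '[[[-0.027,-0.001,0.05],[0,0,-0.185],0.06],[[-0.027,-0.001,0.09],[0,0,-0.37],0.06],[[-0.027,-0.001,0.09],[0,0,-0.55],0.06],[[-0.027,-0.001,0.09],[0,0,-0.73],0.06],[[-0.027,-0.001,0.09],[0,0,-0.91],0.06],[[-0.027,-0.001,0.09],[0,0,-1.09],0.06],[[-0.027,-0.001,0.09],[0,0,-1.27],0.06],[[-0.027,-0.001,0.09],[0,0,-1.45],0.06],[[-0.027,-0.001,0.09],[0,0,-1.63],0.06],[[-0.027,-0.001,0.09],[0,0,-1.79],0.06]]'

```text
clock: 4.45
eef_pos: [0.5297, 0.0982, 0.162]
eef_rot: [[-0.967, -0.254, 0.0], [-0.254, 0.967, -0.001], [-0.0, -0.001, -1.0]]
wrist_force: [0.3, -0.6, -0.1]
gripper_width: 0.0602
```

```bash
python3 -c "
from h import *
go(.533,.0975,.091,3.1416+.258)
c=viewer.read_camera('wrist');cv2.imwrite('pics/w2.png',c['image'][:,:,::-1])"
```

```text
t 4.45 shift [-0.003  -0.0015  0.071 ] rot [-0.0007  0.0001 -0.0012] f [ 0.3 -0.6 -0.1] w 0.060165784449122774
```

View pics/w2.png

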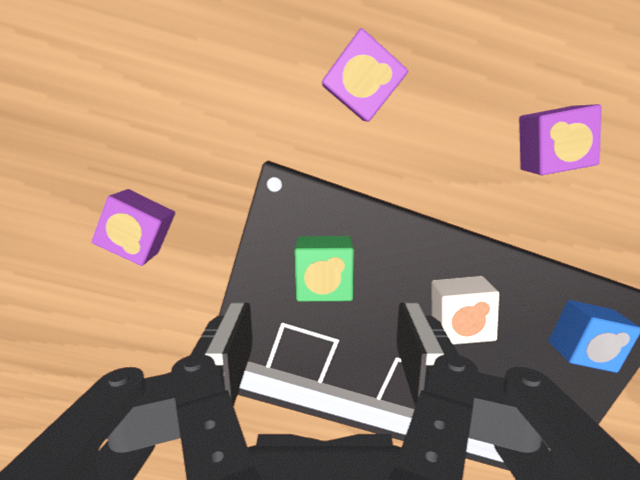

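The green block sits square and centred between the fingers, at about (324,270). I'll descend on it and close.

Request:
carry_out --commands '[[[-0.003,-0.0015,0.035],[0,0,0],0.06],[[-0.003,-0.0015,0.06],[0,0,0],0.06],[[-0.003,-0.0015,0.071],[0,0,0],0.06],[[-0.003,-0.0015,0.071],[0,0,0],0.06],[[-0.003,-0.0015,0.071],[0,0,0],0.026],[[-0.003,-0.0015,0.071],[0,0,0],0.026],[[-0.003,-0.0015,0.071],[0,0,0],0.026],[[-0.003,-0.0015,0.071],[0,0,0],0.026]]' --squeeze 25

```text
clock: 5.5
eef_pos: [0.5343, 0.0982, 0.0919]
eef_rot: [[-0.968, -0.249, 0.003], [-0.249, 0.968, -0.0], [-0.002, -0.001, -1.0]]
wrist_force: [0.1, 0.2, 6.3]
gripper_width: 0.0316
```

```bash
python3 -c "
from h import *
go(.533,.0975,.091,3.1416+.258)
c=viewer.read_camera('wrist');cv2.imwrite('pics/w3.png',c['image'][:,:,::-1])"
```

```text
t 5.5 shift [ 0.0014 -0.0003  0.0009] rot [-0.0008  0.0024 -0.0059] f [0.1 0.2 6.3] w 0.03157208273584847
```

View pics/w3.png

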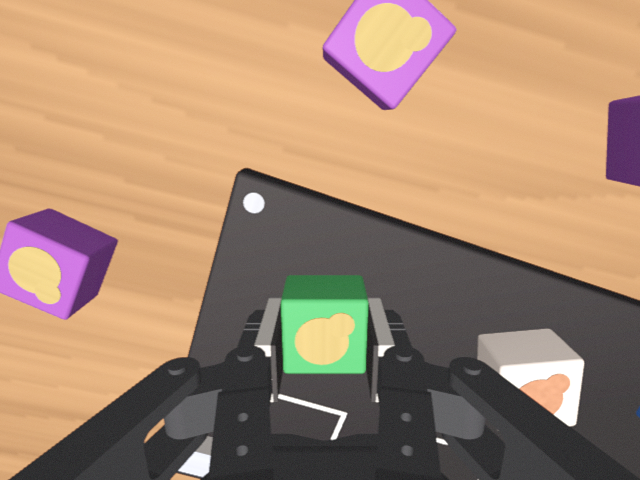

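Green is gripped (opening 31.6 mm) and sits on the plate. Next I lift a little, turn it to the carrier's axes and carry it just short of the rail.

```bash
python3 -c "
from h import *
go(.5976,.0997,.108,3.1416-.077)"
```

```text
t 5.55 shift [-0.0617 -0.0143 -0.0159] rot [-0.0004  0.0025  0.3291] f [-0.4 -0.   6.5] w 0.03157088748106534
```

Request:
carry_out --commands '[[[0,0,-0.016],[0,0,0],0.026],[[-0.02,-0.005,-0.016],[0,0,0.1],0.026],[[-0.04,-0.01,-0.016],[0,0.002,0.22],0.026],[[-0.055,-0.013,-0.016],[0,0.002,0.33],0.026],[[-0.061,-0.014,-0.016],[0,0.002,0.33],0.026],[[-0.061,-0.014,-0.016],[0,0.002,0.33],0.026]]'

```text
clock: 6.3
eef_pos: [0.5959, 0.0997, 0.107]
eef_rot: [[-0.997, 0.076, -0.002], [0.076, 0.997, -0.001], [0.002, -0.001, -1.0]]
wrist_force: [-0.8, -0.2, -0.3]
gripper_width: 0.0314
```

```bash
python3 -c "
from h import *
go(.5976,.0997,.093,3.1416-.077)"
```

```text
t 6.3 shift [-0.0017  0.0002  0.014 ] rot [-0.0008 -0.0017  0.001 ] f [-0.8 -0.2 -0.3] w 0.03139929253491142
```

Request:
carry_out --commands '[[[-0.002,0,0.01],[0,-0.002,0],0.026],[[-0.002,0,0.0135],[0,-0.002,0],0.026],[[-0.002,0,0.0135],[0,-0.002,0],0.026]]'

```text
clock: 6.68
eef_pos: [0.5972, 0.0994, 0.0927]
eef_rot: [[-0.997, 0.077, -0.001], [0.077, 0.997, -0.001], [0.001, -0.001, -1.0]]
wrist_force: [0.7, 0.3, -1.1]
gripper_width: 0.0319
```

Request:
carry_out --commands '[[[-0.003,0,0],[0,0,0],0.026],[[-0.005,0,0],[0,0,0],0.026],[[-0.007,0,0],[0,0,0],0.026],[[-0.007,0,0],[0,0,0],0.026]]'

```text
clock: 7.18
eef_pos: [0.604, 0.099, 0.093]
eef_rot: [[-0.997, 0.078, -0.002], [0.078, 0.997, -0.001], [0.002, -0.001, -1.0]]
wrist_force: [-3.2, 0.2, 2.0]
gripper_width: 0.0314
```

```bash
python3 -c "
from h import *
go(.5976,.0997,.093,3.1416-.077)
c=viewer.read_camera('wrist');cv2.imwrite('pics/w4.png',c['image'][:,:,::-1])
c=viewer.read_camera('top');cv2.imwrite('pics/t4.png',cv2.resize(c['image'][190:315,95:295,::-1],None,fx=4,fy=4,interpolation=cv2.INTER_CUBIC))"
```

```text
t 7.175 shift [ 0.0064  0.0002 -0.    ] rot [-0.0008 -0.0016 -0.0006] f [-3.2  0.2  2. ] w 0.03137176751535187
```

View pics/w4.png

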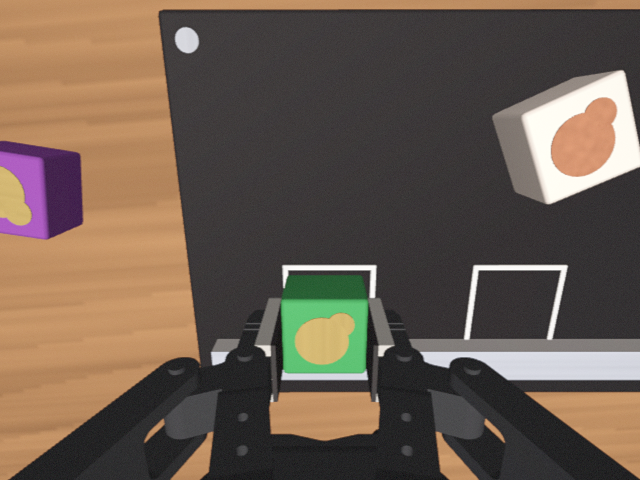

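View pics/t4.png

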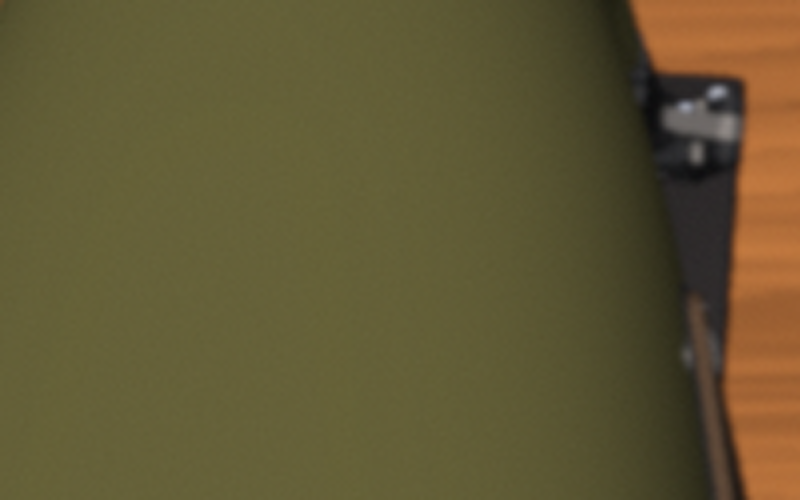

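Request:
carry_out --commands '[[[0,0.0015,0],[0,0,0],0.026],[[-0.001,0.0015,0],[0,0,0],0.026],[[-0.002,0.0015,0],[0,0,0],0.026],[[-0.002,0.0015,0],[0,0,0],0.026]]'

```text
clock: 7.78
eef_pos: [0.6043, 0.0999, 0.0925]
eef_rot: [[-0.997, 0.078, -0.005], [0.078, 0.997, -0.002], [0.005, -0.002, -1.0]]
wrist_force: [-9.9, -0.5, 4.6]
gripper_width: 0.0311
```

It is clearly against the rail (-10 N). I'll ease off, release and rise.

Request:
carry_out --commands '[[[0.0015,0,0],[0,0.003,0],0.026],[[0.0015,0,0],[0,0.003,0],0.055],[[0.0015,0,0],[0,0.003,0],0.055],[[0.0015,0,0],[0,0.003,0],0.055],[[0.0015,0,-0.03],[0,0.003,0],0.055],[[0.0015,0,-0.07],[0,0.003,0],0.06],[[0.0015,0,-0.07],[0,0.003,0],0.06]]'

```text
clock: 8.65
eef_pos: [0.6082, 0.1009, 0.167]
eef_rot: [[-0.997, 0.078, 0.004], [0.078, 0.997, 0.001], [-0.004, 0.001, -1.0]]
wrist_force: [0.3, 0.1, -0.6]
gripper_width: 0.0599
```

```bash
python3 -c "
from h import *
go(.538,.185,.16,3.1416+.37)
o=telemetry.get_obs()
c=viewer.read_camera('wrist');cv2.imwrite('pics/w5.png',c['image'][:,:,::-1])
np.savez('w5.npz',p=o['eef_pos'],R=o['eef_rot'],K=c['intrinsics'],H=c['hand_eye'])"
```

```text
t 8.65 shift [0.0765 0.0784 0.0067] rot [-1.000e-04  4.500e-03 -4.478e-01] f [ 0.3  0.1 -0.6] w 0.05990623595244425
```

View pics/w5.png

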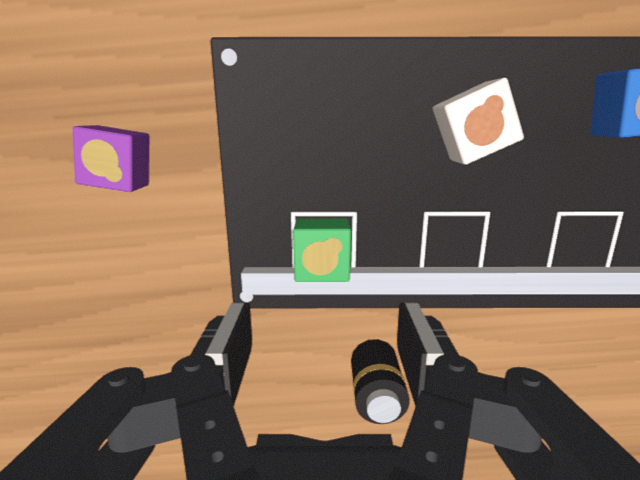

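```bash
python3 -c "
import cv2
im=cv2.imread('pics/w5.png')
cv2.imwrite('pics/w5c.png',cv2.resize(im[195:310,225:365],None,fx=5,fy=5,interpolation=cv2.INTER_CUBIC))"
```

```text
(no output)
```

View pics/w5c.png

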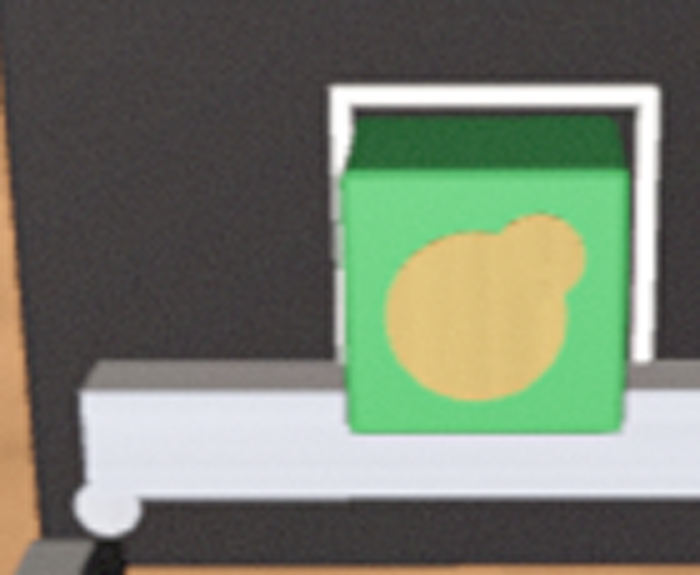

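Green stands square against the rail and within about 1 mm of the outline's centre along it. White next.

Request:
carry_out --commands '[[[0.04,0.04,0],[0,0.004,-0.15],0.06],[[0.07,0.07,0.004],[0,0.004,-0.3],0.06],[[0.0765,0.0785,0.006],[0,0.004,-0.448],0.06],[[0.0765,0.0785,0.006],[0,0.004,-0.448],0.06],[[0.0765,0.0785,0.006],[0,0.004,-0.448],0.06]]'

```text
clock: 9.32
eef_pos: [0.5354, 0.1842, 0.1569]
eef_rot: [[-0.933, -0.359, -0.007], [-0.359, 0.933, -0.002], [0.007, 0.001, -1.0]]
wrist_force: [0.8, -0.6, -0.1]
gripper_width: 0.0604
```

```bash
python3 -c "
from h import *
go(.538,.1853,.0935,3.1416+.37)
c=viewer.read_camera('wrist');cv2.imwrite('pics/w6.png',c['image'][:,:,::-1])"
```

```text
t 9.325 shift [-0.0032  0.      0.0634] rot [ 0.001  -0.0071 -0.0026] f [ 0.8 -0.6 -0.1] w 0.06037288322002412
```

View pics/w6.png

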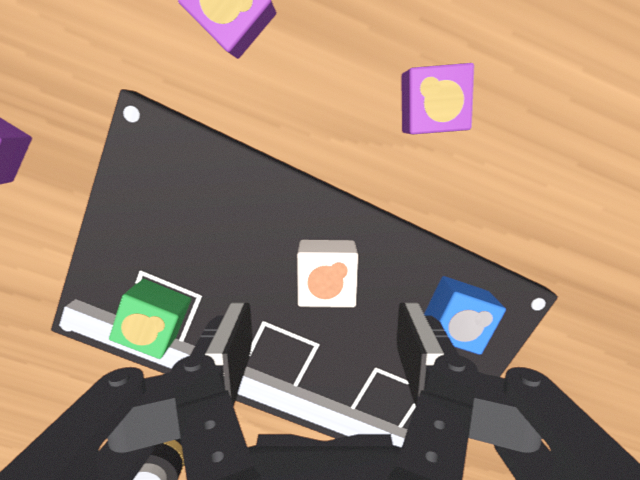

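White is centred at (327,273) and square to the jaws. I'll descend and grip.

Request:
carry_out --commands '[[[-0.003,0.0005,0.035],[0,-0.007,0],0.06],[[-0.003,0.0005,0.055],[0,-0.007,0],0.06],[[-0.003,0.0005,0.063],[0,-0.007,0],0.06],[[-0.003,0.0005,0.063],[0,-0.007,0],0.06],[[-0.003,0.0005,0.063],[0,-0.007,0],0.026],[[-0.003,0.0005,0.063],[0,-0.007,0],0.026],[[-0.003,0.0005,0.063],[0,-0.007,0],0.026],[[-0.003,0.0005,0.063],[0,-0.007,0],0.026]]'

```text
clock: 10.38
eef_pos: [0.5383, 0.1864, 0.0954]
eef_rot: [[-0.932, -0.362, 0.002], [-0.362, 0.932, 0.002], [-0.003, 0.001, -1.0]]
wrist_force: [0.2, -0.7, 5.6]
gripper_width: 0.0312
```

```bash
python3 -c "
from h import *
go(.6035,.1807,.109,3.1416-.077)"
```

```text
t 10.375 shift [-0.0587 -0.0289 -0.0134] rot [0.0015 0.0023 0.4472] f [ 0.2 -0.7  5.6] w 0.031187340045443174
```

Request:
carry_out --commands '[[[0,0,-0.013],[0,0,0],0.026],[[-0.02,-0.01,-0.013],[0,0.002,0.15],0.026],[[-0.04,-0.02,-0.013],[0,0.002,0.3],0.026],[[-0.0585,-0.029,-0.013],[0,0.002,0.447],0.026],[[-0.0585,-0.029,-0.013],[0,0.002,0.447],0.026],[[-0.0585,-0.029,-0.013],[0,0.002,0.447],0.026]]'

```text
clock: 11.12
eef_pos: [0.6016, 0.1802, 0.1073]
eef_rot: [[-0.997, 0.075, -0.003], [0.075, 0.997, 0.001], [0.003, 0.001, -1.0]]
wrist_force: [0.4, 0.4, -0.4]
gripper_width: 0.0315
```

```bash
python3 -c "
from h import *
go(.6035,.1807,.0945,3.1416-.077)"
```

```text
t 11.125 shift [-0.0019  0.0006  0.0128] rot [ 0.0007 -0.0033  0.0024] f [ 0.4  0.4 -0.4] w 0.03149820303702265
```

Request:
carry_out --commands '[[[-0.002,0.0005,0.01],[0,-0.003,0.002],0.026],[[-0.002,0.0005,0.0125],[0,-0.003,0.002],0.026],[[-0.004,0.0005,0.0125],[0,-0.003,0.002],0.026],[[-0.006,0.0005,0.0125],[0,-0.003,0.002],0.026],[[-0.008,0.0005,0.0125],[0,-0.003,0.002],0.026],[[-0.008,0.0005,0.0125],[0,-0.003,0.002],0.026]]'

```text
clock: 11.88
eef_pos: [0.6087, 0.1806, 0.0955]
eef_rot: [[-0.997, 0.077, -0.002], [0.077, 0.997, 0.002], [0.002, 0.002, -1.0]]
wrist_force: [-6.6, -0.6, 12.4]
gripper_width: 0.0312
```

```bash
python3 -c "
from h import *
go(.6035,.1807,.0945,3.1416-.077)
c=viewer.read_camera('wrist');cv2.imwrite('pics/w7.png',c['image'][:,:,::-1])"
```

```text
t 11.875 shift [ 0.0052 -0.0003  0.001 ] rot [ 0.0015 -0.0018 -0.0004] f [-6.6 -0.6 12.4] w 0.031166141407992964
```

View pics/w7.png

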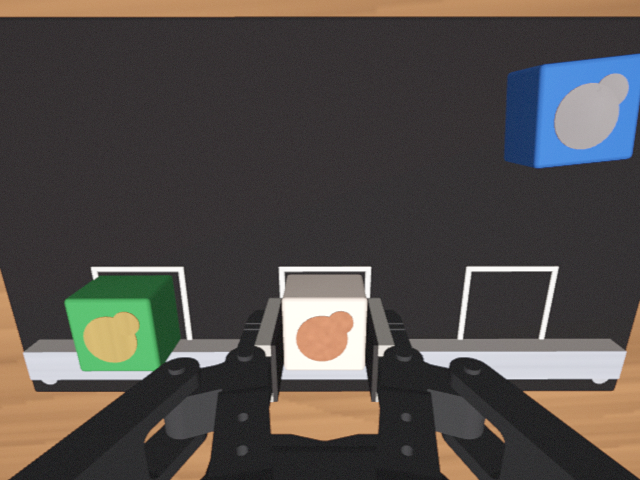

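White is centred on its outline (279–371 against 282–366). Its back edge lines up with green's at row 276. I'll take off the down force and push once more.

Request:
carry_out --commands '[[[0,0,-0.001],[0,0,0],0.026],[[-0.0015,0,-0.001],[0,0,0],0.026],[[-0.0025,0,-0.001],[0,0,0],0.026],[[-0.0025,0,-0.001],[0,0,0],0.026]]'

```text
clock: 12.42
eef_pos: [0.6095, 0.1804, 0.0955]
eef_rot: [[-0.997, 0.077, -0.006], [0.077, 0.997, 0.002], [0.006, 0.001, -1.0]]
wrist_force: [-12.3, 1.2, 12.6]
gripper_width: 0.0314
```

Request:
carry_out --commands '[[[0.002,0,-0.0005],[0,0.003,0],0.026],[[0.002,0,-0.0005],[0,0.003,0],0.055],[[0.002,0,-0.0005],[0,0.003,0],0.055],[[0.002,0,-0.0005],[0,0.003,0],0.055],[[0.002,0,-0.03],[0,0.003,0],0.055],[[0.002,0,-0.068],[0,0.003,0],0.06],[[0.002,0,-0.068],[0,0.003,0],0.06]]'

```text
clock: 13.3
eef_pos: [0.6133, 0.1806, 0.1673]
eef_rot: [[-0.997, 0.079, 0.004], [0.079, 0.997, 0.003], [-0.004, 0.003, -1.0]]
wrist_force: [-0.8, -0.5, -0.3]
gripper_width: 0.0598
```

```bash
python3 -c "
from h import *
go(.534,.269,.16,3.1416+.039)"
```

```text
t 13.3 shift [0.0861 0.0818 0.0072] rot [ 0.0028  0.0041 -0.1179] f [-0.8 -0.5 -0.3] w 0.059803855023607765
```

Request:
carry_out --commands '[[[0.045,0.04,0],[0.001,0.002,-0.06],0.06],[[0.086,0.082,0.007],[0.002,0.004,-0.118],0.06],[[0.086,0.082,0.007],[0.002,0.004,-0.118],0.06],[[0.086,0.082,0.007],[0.002,0.004,-0.118],0.06],[[0.086,0.082,0.007],[0.002,0.004,-0.118],0.06]]'

```text
clock: 13.92
eef_pos: [0.5325, 0.2678, 0.1569]
eef_rot: [[-0.999, -0.038, -0.006], [-0.038, 0.999, -0.001], [0.006, -0.001, -1.0]]
wrist_force: [-0.5, 0.4, -0.4]
gripper_width: 0.0604
```

```bash
python3 -c "
from h import *
go(.534,.269,.096,3.1416+.039)
c=viewer.read_camera('wrist');cv2.imwrite('pics/w8.png',c['image'][:,:,::-1])"
```

```text
t 13.925 shift [-0.0019  0.0012  0.0609] rot [-0.0008 -0.0058 -0.0014] f [-0.5  0.4 -0.4] w 0.06040853036752178
```

View pics/w8.png

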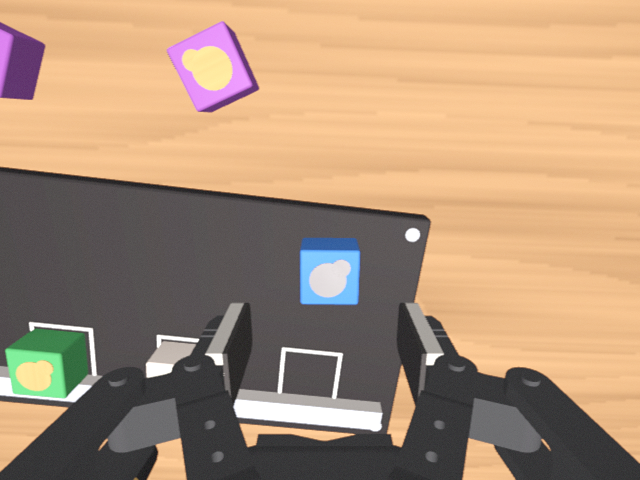

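Blue is at (330,271), about 2–3 mm off centre. I'll correct for that, descend and grip.

Request:
carry_out --commands '[[[-0.002,0.002,0.035],[0,-0.006,0],0.06],[[-0.002,0.002,0.052],[0,-0.006,0],0.06],[[-0.002,0.002,0.06],[0,-0.006,0],0.06],[[-0.002,0.002,0.06],[0,-0.006,0],0.06],[[-0.002,0.002,0.06],[0,-0.006,0],0.026],[[-0.002,0.002,0.06],[0,-0.006,0],0.026],[[-0.002,0.002,0.06],[0,-0.006,0],0.026],[[-0.002,0.002,0.06],[0,-0.006,0],0.026]]'

```text
clock: 14.98
eef_pos: [0.5339, 0.271, 0.0981]
eef_rot: [[-0.999, -0.039, 0.002], [-0.039, 0.999, 0.0], [-0.002, 0.0, -1.0]]
wrist_force: [-1.0, 0.4, 5.7]
gripper_width: 0.0316
```

```bash
python3 -c "
from h import *
go(.6097,.2604,.109,3.1416-.077)"
```

```text
t 14.975 shift [-0.0754 -0.0136 -0.0108] rot [0.0002 0.0017 0.1163] f [-1.   0.4  5.7] w 0.03162716730287767
```

Request:
carry_out --commands '[[[0,0,-0.012],[0,0,0],0.026],[[-0.03,-0.006,-0.012],[0,0.001,0.06],0.026],[[-0.06,-0.012,-0.012],[0,0.001,0.116],0.026],[[-0.075,-0.0135,-0.012],[0,0.001,0.116],0.026],[[-0.075,-0.0135,-0.012],[0,0.001,0.116],0.026],[[-0.075,-0.0135,-0.012],[0,0.001,0.116],0.026]]'

```text
clock: 15.72
eef_pos: [0.6077, 0.26, 0.109]
eef_rot: [[-0.997, 0.076, -0.002], [0.076, 0.997, -0.001], [0.002, -0.001, -1.0]]
wrist_force: [0.3, -0.6, 0.0]
gripper_width: 0.0316
```

```bash
python3 -c "
from h import *
go(.6097,.2604,.0975,3.1416-.077)"
```

```text
t 15.725 shift [-0.002   0.0005  0.0115] rot [-0.001  -0.0022  0.0004] f [ 0.3 -0.6  0. ] w 0.03162219423131064
```

Request:
carry_out --commands '[[[-0.002,0.0005,0.008],[0,-0.002,0],0.026],[[-0.002,0.0005,0.011],[0,-0.002,0],0.026],[[-0.004,0.0005,0.011],[0,-0.002,0],0.026],[[-0.006,0.0005,0.011],[0,-0.002,0],0.026],[[-0.008,0.0005,0.011],[0,-0.002,0],0.026],[[-0.008,0.0005,0.011],[0,-0.002,0],0.026]]'

```text
clock: 16.48
eef_pos: [0.6148, 0.2602, 0.0981]
eef_rot: [[-0.997, 0.076, -0.003], [0.076, 0.997, -0.0], [0.003, -0.0, -1.0]]
wrist_force: [-8.4, -0.4, 8.9]
gripper_width: 0.0312
```

```bash
python3 -c "
from h import *
go(.6035,.1807,.0945,3.1416-.077)
c=viewer.read_camera('wrist');cv2.imwrite('pics/w9.png',c['image'][:,:,::-1])"
```

```text
t 16.475 shift [ 0.0053 -0.0801  0.0037] rot [-0.0002 -0.0028  0.0009] f [-8.4 -0.4  8.9] w 0.031242103233028496
```

View pics/w9.png

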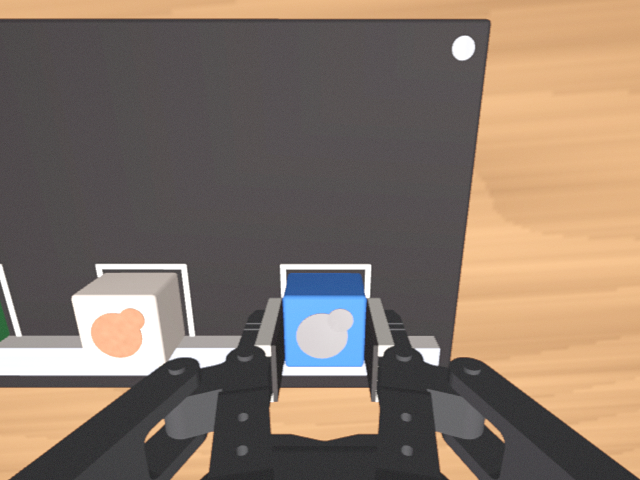

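Blue is centred on its outline (280–371) and flush with white's back edge. A last push, then I release it.

Request:
carry_out --commands '[[[-0.001,0,-0.0005],[0,0,0],0.026],[[-0.0015,0,-0.0005],[0,0,0],0.026],[[0.0005,0,-0.0005],[0,0.002,0],0.026],[[0.0005,0,-0.0005],[0,0.002,0],0.055],[[0.0005,0,-0.0005],[0,0.002,0],0.055],[[0.0005,0,-0.0005],[0,0.002,0],0.055],[[0.0005,0,-0.03],[0,0.002,0],0.055],[[0.0005,0,-0.08],[0,0.002,0],0.055],[[0.0005,0,-0.08],[0,0.002,0],0.055]]'

```text
clock: 17.65
eef_pos: [0.619, 0.2611, 0.1829]
eef_rot: [[-0.997, 0.077, 0.007], [0.077, 0.997, 0.003], [-0.007, 0.003, -1.0]]
wrist_force: [0.7, 0.5, 0.5]
gripper_width: 0.0554
```

```bash
python3 -c "
from h import *
go(.5235,-.195,.22,3.1416+.095)"
```

```text
t 17.65 shift [ 0.0599 -0.462  -0.0389] rot [ 0.0025  0.0068 -0.1719] f [0.7 0.5 0.5] w 0.05536635261476988
```

Request:
carry_out --commands '[[[0.01,-0.05,-0.05],[0.002,0.007,-0.02],0],[[0.02,-0.11,-0.06],[0.002,0.007,-0.05],0],[[0.03,-0.17,-0.06],[0.002,0.007,-0.08],0],[[0.06,-0.462,-0.06],[0.002,0.007,-0.172],0],[[0.06,-0.462,-0.06],[0.002,0.007,-0.172],0],[[0.06,-0.462,-0.06],[0.002,0.007,-0.172],0],[[0.06,-0.462,-0.06],[0.002,0.007,-0.172],0],[[0.06,-0.462,-0.06],[0.002,0.007,-0.172],0],[[0.06,-0.462,-0.06],[0.002,0.007,-0.172],0],[[0.06,-0.462,-0.06],[0.002,0.007,-0.172],0]]'

```text
clock: 18.9
eef_pos: [0.5207, -0.1957, 0.2378]
eef_rot: [[-0.995, -0.095, -0.009], [-0.095, 0.996, -0.002], [0.009, -0.001, -1.0]]
wrist_force: [0.2, 0.6, 0.7]
gripper_width: -0.0002
```

```bash
python3 -c "
from h import *
go(.5235,-.195,.20,3.1416+.095)
c=viewer.read_camera('top');cv2.imwrite('pics/t10.png',cv2.resize(c['image'][190:315,95:295,::-1],None,fx=4,fy=4,interpolation=cv2.INTER_CUBIC))
c=viewer.read_camera('scene');cv2.imwrite('pics/s10.png',c['image'][:,:,::-1])"
```

```text
t 18.9 shift [-0.0032  0.0004  0.0378] rot [-0.001  -0.0089 -0.0003] f [0.2 0.6 0.7] w -0.0002427228503042544
```

View pics/t10.png

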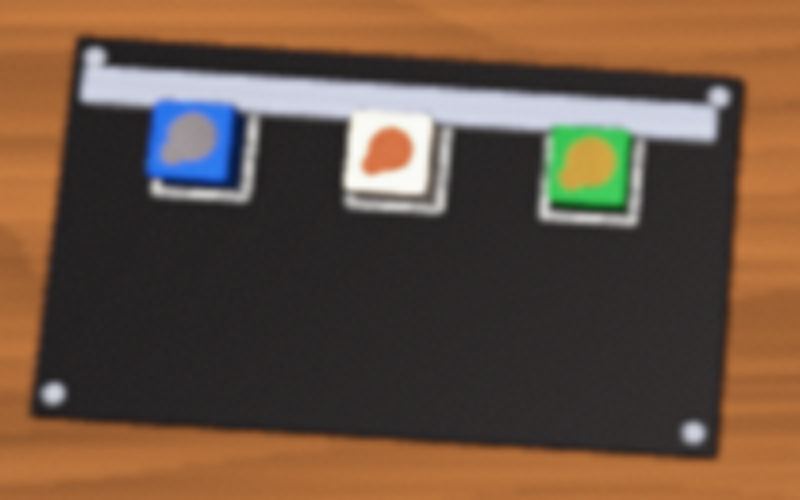

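View pics/s10.png

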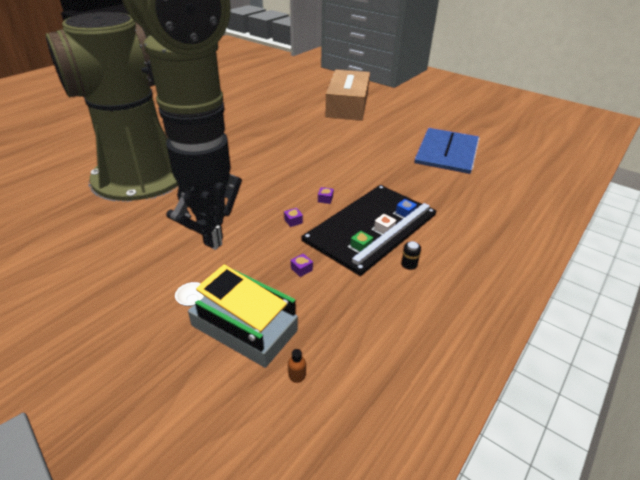

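```bash
python3 - <<'E'
from h import *
np.set_printoptions(precision=4,suppress=True)
c=viewer.read_camera('top')
P=lambda l,z,off=(95,190),s=4: ray(c,crop(l,off,s),z)
t,th,R,e=fit([(.08,.14),(.08,-.14),(-.08,-.14),(-.08,.14)],P([(79,38),(743,79),(715,458),(32,415)],.015))
sq=[(.016,.016),(.016,-.016),(-.016,-.016),(-.016,.016)]
for n,l in dict(blue=[(152,99),(238,102),(233,186),(146,183)],white=[(350,110),(434,111),(429,197),(345,194)],green=[(552,126),(632,129),(628,209),(548,207)]).items():
    q=fit(sq,P(l,.039)); print(n,q[1]-th,q[3],'car',R.T@(q[0]-t))
E
```

```text
blue 0.03835132704444031 [0.0021 0.0016 0.0021 0.0017] car [0.0332 0.0792]
white 0.039873855787789306 [0.0016 0.0019 0.0019 0.0015] car [ 0.034  -0.0002]
green 0.0330465710056476 [0.0007 0.0005 0.0005 0.0006] car [ 0.0331 -0.0813]
```

The row checks out: x ≈ 33–34 mm, y = -81, 0 and +79 mm. Now the paddle: contact is expected at TCP z ≈ 0.161 and level at 0.147.

Request:
carry_out --commands '[[[-0.003,0.0005,0.03],[0,-0.009,0],0],[[-0.003,0.0005,0.06],[0,-0.009,0],0],[[-0.003,0.0005,0.071],[0,-0.009,0],0],[[-0.003,0.0005,0.071],[0,-0.009,0],0]]'

```text
clock: 19.55
eef_pos: [0.5231, -0.1945, 0.1671]
eef_rot: [[-0.995, -0.096, -0.0], [-0.096, 0.995, -0.001], [0.0, -0.001, -1.0]]
wrist_force: [-0.0, 0.4, 0.7]
gripper_width: -0.0001
```

```bash
python3 -c "
from h import *
go(.5235,-.195,.147,3.1416+.095)
c=viewer.read_camera('wrist');cv2.imwrite('pics/w11.png',c['image'][:,:,::-1])"
```

```text
t 19.55 shift [-0.0004 -0.0005  0.0201] rot [-0.0013 -0.0005  0.0014] f [-0.   0.4  0.7] w -0.00011781990649051643
```

View pics/w11.png

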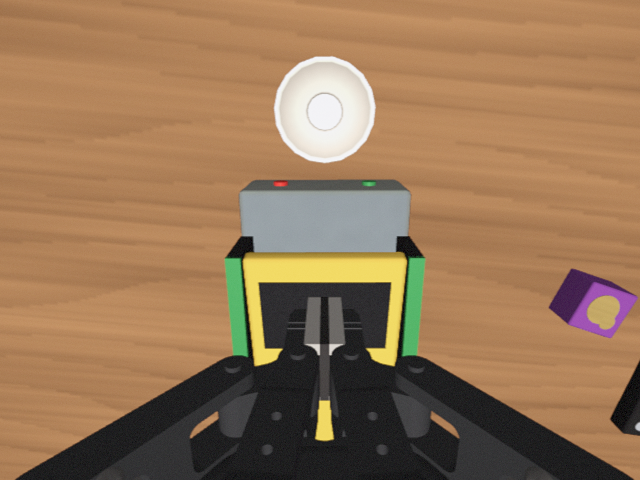

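The closed fingertips are over the black pad (325,325), and the cheeks lie symmetric at columns 235 and 415. I'll press in small steps.

Request:
carry_out --commands '[[[0,0,0.004],[0,0,0],0],[[0,0,0.007],[0,0,0],0],[[0,0,0.01],[0,0,0],0],[[0,0,0.012],[0,0,0],0],[[0,0,0.012],[0,0,0],0]]'

```text
clock: 20.23
eef_pos: [0.5231, -0.1956, 0.1554]
eef_rot: [[-0.995, -0.095, 0.001], [-0.095, 0.995, -0.002], [-0.0, -0.002, -1.0]]
wrist_force: [-1.9, -1.3, 3.1]
gripper_width: 0.0002
```

Request:
carry_out --commands '[[[0,0,0.002],[0,0,0],0],[[0,0,0.004],[0,0,0],0],[[0,0,0.006],[0,0,0],0],[[0,0,0.0085],[0,0,0],0],[[0,0,0.0085],[0,0,0],0]]'

```text
clock: 20.85
eef_pos: [0.523, -0.1954, 0.1467]
eef_rot: [[-0.995, -0.095, 0.0], [-0.095, 0.995, -0.002], [-0.0, -0.002, -1.0]]
wrist_force: [-3.6, -1.0, 6.4]
gripper_width: 0.0001
```

```bash
python3 -c "
from h import *
go(.5235,-.195,.147,3.1416+.095)
c=viewer.read_camera('wrist');cv2.imwrite('pics/w12.png',c['image'][:,:,::-1])
c=viewer.read_camera('scene');cv2.imwrite('pics/s12.png',cv2.resize(c['image'][220:400,160:340,::-1],None,fx=3.3,fy=3.3,interpolation=cv2.INTER_CUBIC))"
```

```text
t 20.85 shift [-0.0006  0.0004 -0.0003] rot [-0.002   0.      0.0001] f [-3.6 -1.   6.4] w 0.000140099393322496
```

View pics/w12.png

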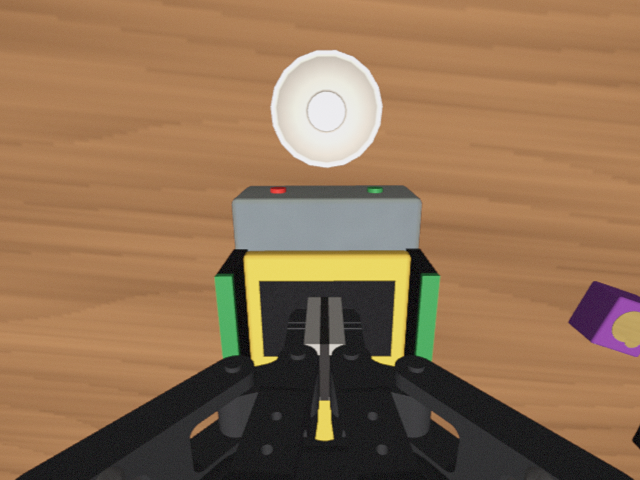

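View pics/s12.png

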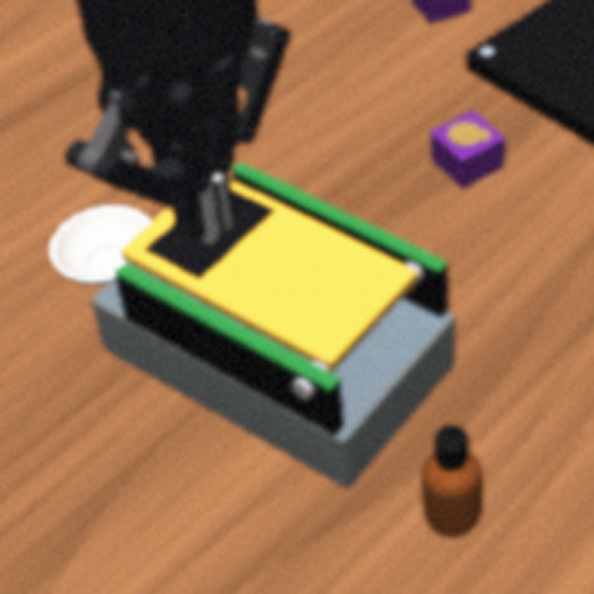

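The paddle edge runs parallel to the cheek tops, the force is 6.4 N and the tip height is 73.7 mm, so it is level. Now I hold.

Request:
carry_out --commands '[[[0,0,0],[0,0,0],0],[[0,0,0],[0,0,0],0],[[0,0,0],[0,0,0],0],[[0,0,0],[0,0,0],0],[[0,0,0],[0,0,0],0],[[0,0,0],[0,0,0],0],[[0,0,0],[0,0,0],0],[[0,0,0],[0,0,0],0],[[0,0,0],[0,0,0],0],[[0,0,0],[0,0,0],0]]'

```text
clock: 22.2
eef_pos: [0.523, -0.1955, 0.1469]
eef_rot: [[-0.995, -0.095, 0.0], [-0.095, 0.995, -0.002], [-0.0, -0.002, -1.0]]
wrist_force: [-3.5, -1.9, 5.1]
gripper_width: 0.0005
```

Request:
carry_out --commands '[[[0,0,0],[0,0,0],0],[[0,0,0],[0,0,0],0],[[0,0,0],[0,0,0],0],[[0,0,0],[0,0,0],0],[[0,0,0],[0,0,0],0],[[0,0,0],[0,0,0],0],[[0,0,0],[0,0,0],0],[[0,0,0],[0,0,0],0],[[0,0,0],[0,0,0],0],[[0,0,0],[0,0,0],0]]'

```text
clock: 23.45
eef_pos: [0.5229, -0.1954, 0.1469]
eef_rot: [[-0.995, -0.095, 0.0], [-0.095, 0.995, -0.002], [-0.0, -0.002, -1.0]]
wrist_force: [-3.8, -0.6, 5.8]
gripper_width: -0.0001
```

Request:
carry_out --commands '[[[0,0,0],[0,0,0],0],[[0,0,0],[0,0,0],0],[[0,0,0],[0,0,0],0],[[0,0,0],[0,0,0],0],[[0,0,0],[0,0,0],0],[[0,0,0],[0,0,0],0],[[0,0,0],[0,0,0],0],[[0,0,0],[0,0,0],0],[[0,0,0],[0,0,0],0],[[0,0,0],[0,0,0],0]]'

```text
clock: 24.7
eef_pos: [0.523, -0.1955, 0.1469]
eef_rot: [[-0.995, -0.095, 0.0], [-0.095, 0.995, -0.002], [-0.0, -0.002, -1.0]]
wrist_force: [-3.7, -0.6, 5.3]
gripper_width: -0.0002
```

```bash
python3 -c "
from h import *
go(.5235,-.195,.147,3.1416+.095)
c=viewer.read_camera('top');cv2.imwrite('pics/t13.png',c['image'][:,:,::-1])
c=viewer.read_camera('scene');cv2.imwrite('pics/s13.png',c['image'][:,:,::-1])"
```

```text
t 24.7 shift [-0.0006  0.0004 -0.0001] rot [-0.0021  0.0001  0.0001] f [-3.7 -0.6  5.3] w -0.00022177989152762982
```

View pics/t13.png

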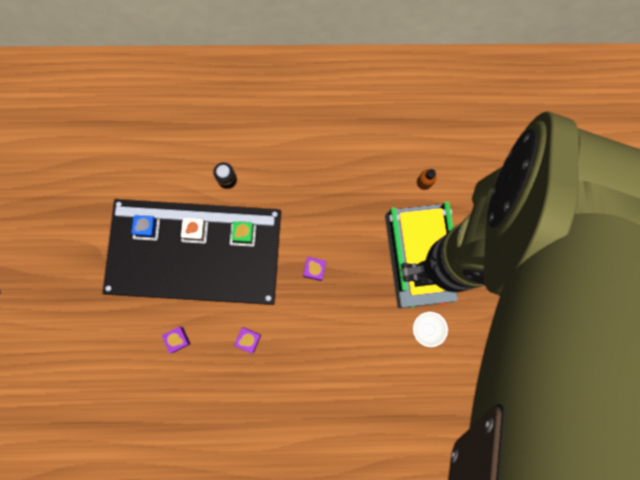

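The mounts stand in their row at (144,226), (193,229) and (242,232). The vial, objective and dish have not moved, and the paddle is held at 5–6 N. Handing in.

```bash
python3 -c "
from rig import order
print(order.close_job())"
```

```text
the job is handed in; nothing more can be done
None
```

The three mounts are against the rail, one on each outlined place and released. The arm is still holding the paddle level. I handed the job in at about 24.8 s of the 64 s, and no verdict was reported.

- **Mounts:** my last top-camera measurement put them at x ≈ 33–34 mm in the carrier's frame. Along the rail, green is at about -81 mm, white at about 0 and blue at about +79 mm. All are within tolerance.
- **Squareness:** that measurement read 0.03–0.04 rad for all three, under the 0.1 rad limit. The likely cause is blurred corner picks, because each mount had been pushed flush to the rail and looked square in the wrist pictures.
- **Paddle:** I pressed it to a fingertip height of about 74 mm and held it there for nearly 4 s with 5–6 N upward force. Its edge ran parallel to the green cheek tops in the scene picture.
- **Side force:** about 3.7 N along -x stayed on the fingertips while holding.
- **Other objects:** the vial, objective and dish look unmoved in the last top picture, judged by eye only.
- **Slip on the way:** joint 6 ran to its range limit on the first approach and tilted the tool slightly. I turned the gripper half round and used that for all the grasps.

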